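# Print the price label for the round loaf on the bakery scale

## Task

The round loaf on the bakery scale needs its price label: with the fingertips, lightly press the round preset-tare key (it takes off the tray's weight), then the item key with the filled disc, which stands for a round loaf, then the wide print bar. Press each key down and let it come back up before the next, do not press the other item keys or bear down hard on anything. Keep off the pan, the tray and the loaf while it weighs, and leave the jar, cup and roll where they stand.

Things in the scene. Friction and masses are not known exactly. Their poses are not given: they have to be found in the camera images.
- scale: fixed grey counter scale, 370 x 370 mm. Origin: centre of its underside on the counter; its -x is the front, towards the robot, +y its left. A flat keypad deck 70 mm high carries one row of white keys centred 142 mm in front of the origin; from +y to -y: round tare key, three square item keys, wide print bar. From 105 mm in front a display strip slopes up to 90 mm, then comes the pan.
- key_tare_top (a point): centre of the top face of the tare key, which stands 12 mm above the keypad deck (82 mm above the counter) and moves with it. It is the preset tare key, the only round one, 32 mm across, alone at the left (+y) end of the row, 57 mm from the next key's centre.
- key_round_top (a point): centre of the top face of the round-loaf item key, which stands 12 mm above the keypad deck (82 mm above the counter) and moves with it. A 36 x 36 mm square white cap bearing a filled black disc of 27 mm. It can be in any of the three item places, which are 46 mm apart (centres).
- key_long_top (a point): centre of the top face of the long-loaf item key, which stands 12 mm above the keypad deck (82 mm above the counter) and moves with it. A 36 x 36 mm square white cap bearing a slanting black bar of 31 x 8 mm (a baguette); in any of the three item places.
- key_ring_top (a point): centre of the top face of the bagel item key, which stands 12 mm above the keypad deck (82 mm above the counter) and moves with it. A 36 x 36 mm square white cap bearing an open black ring of 26 mm with a white middle; in any of the three item places.
- key_print_top (a point): centre of the top face of the print bar, which stands 12 mm above the keypad deck (82 mm above the counter) and moves with it. The wide white key at the right (-y) end of the row, 36 mm (x) by 90 mm (y), no picture; its centre is 93 mm from that of the nearest item key.
- key_tare (a joint): travel of the round tare key. Reads 0 when up and grows to 0.007 m when fully down; it starts to give at 1.5 N, is fully down at 9 N and springs back up when released. A press counts from 0.0025 m.
- key_round (a joint): travel of the item key with the filled disc. Reads 0 when up and grows to 0.007 m when fully down; it starts to give at 1.5 N, is fully down at 9 N and springs back up when released. A press counts from 0.0025 m.
- key_long (a joint): travel of the item key with the slanting bar. Reads 0 when up and grows to 0.007 m when fully down; it starts to give at 1.5 N, is fully down at 9 N and springs back up when released. A press counts from 0.0025 m.
- key_ring (a joint): travel of the item key with the ring. Reads 0 when up and grows to 0.007 m when fully down; it starts to give at 1.5 N, is fully down at 9 N and springs back up when released. A press counts from 0.0025 m.
- key_print (a joint): travel of the wide print bar. Reads 0 when up and grows to 0.007 m when fully down; it starts to give at 1.5 N, is fully down at 9 N and springs back up when released. A press counts from 0.0025 m.
- pan: the scale's steel weighing pan, 250 x 330 mm, its front edge 72 mm behind the middle of the key row, its top 112 mm above the counter. Origin: centre of its underside, 12 mm below its top. Anything that touches it spoils the weighing.
- tray: shallow aluminium tray, 205 x 215 x 16 mm, lying loose on the pan. Origin: centre of its underside.
- loaf: round loaf, 168 mm across and 92 mm high (about 0.75 kg), lying loose in the tray; its top is about 207 mm above the counter, its nearest edge more than 100 mm behind the middle of the key row. Origin: centre of its underside.
- jam_jar: closed amber jam jar, 62 mm across, 92 mm high, standing loose on the counter beside the scale. Origin: centre of its underside.
- cup: white cup without handle, 72 mm across, 65 mm high, loose on the counter beside the scale. Origin: centre of its underside.
- roll: small bread roll, 66 mm across, 43 mm high, loose on the counter beside the scale. Origin: centre of its underside.
There are look-alikes about, which are no part of the job. Leave any blue or yellow look-alike of the loaf alone.

How it is judged:
By the outcome, as a careful person would: the job done as asked, in the order asked, and still so for the second after the job is handed in, with the robot touching nothing.
It also fails if it takes over 40 s, if anything falls off the work surface, if the arm or the gripper's body presses on something with over 40 N, if the wrist force passes 120 N, or if a joint passes its speed limit or range.

## Robot

A 6-joint arm with a two-finger parallel gripper is mounted at the origin on the work surface. World frame = base frame: x ahead of the robot, y to its left, z up, the work surface at z = 0. Lengths are in m, angles in rad, forces in N, time in s.
With the tool pointing down it reaches from about 0.225 to 0.875 m from the base axis. Payload 3.4 kg.
Tool frame: the origin (TCP) lies where the fingers leave the gripper's body, on its centre line; the fingertips stand 73 mm ahead of it and the grasp point (between the pads) lies 54 mm ahead of it (manip.pinch_z is the distance from the TCP to the grasp point, in m); z points along the fingers, y is the line along which they close (so a half turn about z gives the same grasp; the last joint's range is limited). The gripper opens to 85 mm and grips with 20 to 120 N. Pads are 22 mm wide; open, the fingers measure 114 mm over their backs; the gripper's body (76 mm by 85 mm) begins 54 mm behind the grasp point. The pads swing forward as they close: fully open they stand 13 mm farther back than shut.
Start: joints at [1.131, 0.276, 1.505, -0, 1.361, -0.121], TCP at [0.18, 0.546, 0.304] pointing down, gripper open.
Joint ranges: [-2.89, 2.89], [-0.75, 2.08], [0.22, 2.7], [-1.18, 4.32], [0.11, 2.71], [-2.7, 2.7]. Speed limits (rad/s): [2.57, 2.57, 3.14, 3.14, 3.14, 3.14].

## Interface

Orientations are given as a unit quaternion [w, x, y, z].
In Python, from rig import readout, imaging, manip gives the robot as it stands. The module is installed in compiled form; this text tells all that it offers.
- The arm moves only by the tool servo_tool, never from a script. Its argument "moves" is a list of rows, each an object with "dp": the shift along the tool's x, y, z in units of 0.2 m (1.0 is 0.2 m), a list of three; "delta_rot": the turn, a rotation vector about the tool's x, y, z in units of 0.1 rad (1.0 is 0.1 rad), a list of three; "fingers": the opening, from 0 (shut) to 1 (fully open). In form: [{"dp": [dx, dy, dz], "delta_rot": [wx, wy, wz], "fingers": fingers}, ...]. A call has 1 to 5 rows; each row shifts and turns the commanded pose from where the row before left it, along the tool's axes as they then stand; what a row does not reach is not made up. A row lasts 1/10 s, in which the tool goes at most 50 mm and 8.59 degrees, less where a joint would pass 70% of its speed; a pose out of reach is approached as far as the arm can. A call with a number of a shift or a turn outside -1 to 1 is refused whole. A call with a gripper value outside its range is refused whole. The fingers move at their own pace and stop on an object; "force" is the grip in N (left out, the last holds). Time passes only in rows, so rows that do not move let the fingers close. It gives the time, the measured TCP pose, the force, the opening and the grip force at its end, in the units of the state.
- readout.get_state(): the state, without advancing time (a new reading comes with each control period).
- imaging.get_image(name): name is "scene" or "top"; returns (picture, depth): 384x512x3 uint8, red, green, blue; 384x512 float32, m along the optical axis (not along the pixel's ray), 0 where there is no reading.
- imaging.calibration(name): a dict with "intrinsics" (3x3 intrinsics, pixels), "R" (3x3) and "t" (3): a world point X has camera coordinates R X + t. Camera axes: x right, y down, z forward; pixel columns grow to the right and rows downward; lengths in m; the calibration is good to about 2 mm. A picture is of the moment at which its call begins. calibration takes no time and is no camera call.
- manip.sign_off(): hands the job in; it is judged then, once.
The state is a dict: "clock": time; "qpos": joint angles; "qd": joint speeds; "effort": joint torques, N m; "position": TCP position; "ee_rot": TCP orientation; "contact_force": force on the tool from outside, world axes, zero at the start; "moment": the same for the moment, N m; "width": finger opening in m; "gripper_force": force on a finger pad.
Only numpy, scipy, OpenCV 4.12 (cv2) and the standard library are available. Lean on these libraries where they do the work, as an engineer would, in place of code of your own. Each camera call takes 0.05 s, during which the arm holds its last target. There are 200 camera calls.

## Working session

There is one attempt and no reset: what is moved stays moved. The work goes in short steps, Python scripts to look and compute and a tool call to move; the robot and the scene stay as the last step left them, time stands still between calls to the robot, and variables do not carry over. Pictures are saved under pics/ and viewed, at most 10 in all, crops included, and the job is handed in when it is done.

Besides the shell and the picture viewer there is one more tool, called after ">>>" as name([rows], argument=value, ...), one row to a line, values as JSON. servo_tool: Moves the arm, as the interface text tells. Its arguments: {"type":"object","properties":{"moves":{"type":"array"},"force":{"type":"number"}},"required":["moves"]}

```bash
mkdir -p pics; python3 - <<'E'
from rig import readout, imaging
import cv2,numpy as np
for n in("scene","top"):
    im,d=imaging.get_image(n); cv2.imwrite(f"pics/{n}0.png",im[:,:,::-1]); np.savez(f"{n}0.npz",im=im,d=d,**imaging.calibration(n))
s=readout.get_state();print(s["clock"],s["position"],s["ee_rot"],s["width"],s["contact_force"])
E
```

```text
0.1 [0.18007588 0.54569147 0.3031038 ] [-2.46308291e-04  1.58743990e-01  9.87319406e-01 -8.21875150e-04] 0.08542780611671419 [-0.73872642  0.27778031  0.67709777]
```

View pics/top0.png

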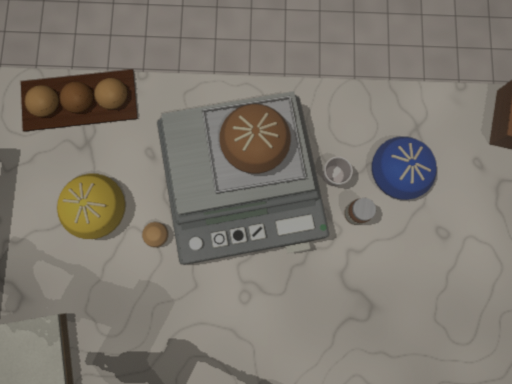

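View pics/scene0.png

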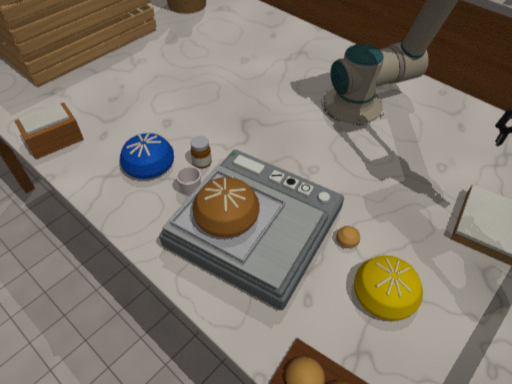

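The top view shows, left to right, tare (196,243), ring (219,239), filled disc (238,235), slanting bar (257,232) and print bar (295,225). Next I measure them and zoom in to confirm.

```bash
cat > m.py <<'E'
import cv2,numpy as np
from rig import readout
def plane(c,u,v,z):
    K,R,t=c["intrinsics"],c["R"],c["t"]; r=R.T@np.linalg.inv(K)@[u,v,1]; o=-R.T@t
    return o+r*(z-o[2])/r[2]
E
python3 - <<'E'
from m import *
for n,box in(("top",(170,212,335,262)),("scene",(225,148,340,210))):
    c=np.load(n+"0.npz"); im=c["im"]; x0,y0,x1,y1=box
    cr=im[y0:y1,x0:x1]; cv2.imwrite(f"pics/{n}crop.png",cv2.resize(cr,None,fx=4.8,fy=4.8,interpolation=2)[:,:,::-1])
    g=cr.min(2); m=(g>125).astype(np.uint8)
    N,L,st,ce=cv2.connectedComponentsWithStats(m)
    for i in range(1,N):
        if 30<st[i,4]<900:
            x,y,w,h,a=st[i]; cs,_=cv2.findContours((L==i).astype(np.uint8),0,2); (u,v),sz,an=cv2.minAreaRect(cs[0])
            print(n,st[i]+[x0,y0,0,0,0],plane(c,u+x0,v+y0,.082).round(4),c["d"][int(v+y0),int(u+x0)])
    print("cam",(-c["R"].T@c["t"]).round(3))
E
```

```text
top [276 215  38  20 499] [ 0.5342 -0.0233  0.082 ] 1.1014085
top [249 224  16  16 144] [0.5148 0.0676 0.082 ] 1.0963155
top [230 229  16  14  62] [0.5049 0.1125 0.082 ] 1.0901942
top [211 231  16  16  86] [0.4952 0.1576 0.082 ] 1.0910047
top [216 235   7   8  42] [0.4956 0.1568 0.082 ] 1.0864416
top [189 237  13  13 127] [0.4828 0.2138 0.082 ] 1.0844817
top [170 239   8  23 133] [0.4655 0.2632 0.082 ] 1.1707922
top [315 241  16   6  67] [ 0.4903 -0.0907  0.082 ] 1.1723951
top [307 241  28  21 343] [ 0.4724 -0.0859  0.082 ] 1.1749991
top [247 244  62  18 585] [0.4559 0.0149 0.082 ] 1.1697861
top [221 256  28   6  65] [0.4458 0.1176 0.082 ] 1.1642455
cam [0.415 0.095 1.177]
scene [234 154  31  20 295] [ 0.5335 -0.0201  0.082 ] 1.2490994
scene [225 169  92  41 826] [0.5993 0.1054 0.082 ] 1.1186278
scene [269 170  16  13 106] [0.5145 0.0704 0.082 ] 1.2133915
scene [283 176  16  13  69] [0.5046 0.1155 0.082 ] 1.1994996
scene [298 182  16  13 103] [0.4949 0.1596 0.082 ] 1.1878046
scene [319 191  11  10  89] [0.4814 0.2144 0.082 ] 1.173149
cam [1.154 0.565 0.989]
```

View pics/topcrop.png

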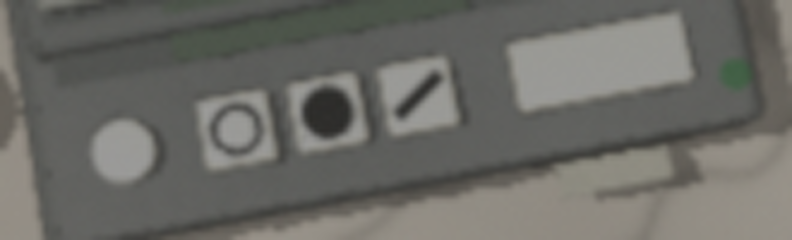

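The crop confirms it: open ring, then filled disc in the middle place, then slanting bar. Both cameras agree on positions: tare (0.482, 0.214), round (0.505, 0.114), print (0.534, -0.022). I'll approach high with the fingers shut.

>>> servo_tool([
  {"dp": [-0.196, -0.11, 0], "delta_rot": [0, 0, -1], "fingers": 0},
  {"dp": [-0.184, -0.13, 0], "delta_rot": [0, 0, -1], "fingers": 0},
  {"dp": [-0.17, -0.147, 0], "delta_rot": [0, 0, -1], "fingers": 0},
  {"dp": [-0.155, -0.163, 0], "delta_rot": [0, 0, -1], "fingers": 0},
  {"dp": [-0.138, -0.178, 0], "delta_rot": [0, 0, -1], "fingers": 0},
])

```text
clock: 0.6
position: [0.3326, 0.3783, 0.3036]
ee_rot: [-0.0, -0.093, 0.996, -0.0]
contact_force: [-0.1, 1.2, -0.4]
width: 0.0124
gripper_force: 0.0
```

```bash
cat >> m.py <<'E'
from scipy.spatial.transform import Rotation as Ro
P=dict(tare=(.482,.214),round=(.505,.114),print=(.534,-.022))
YAW=np.arctan2(.236,-.052)  # wanted direction of tool y
def go(k,tipz):
    s=readout.get_state(); R=Ro.from_quat(s["ee_rot"],scalar_first=True).as_matrix(); p=np.array(s["position"])
    # wanted: tool z straight down, y along the key row
    y=np.array([np.cos(YAW),np.sin(YAW),0]); z=np.array([0,0,-1.]); W=np.column_stack([np.cross(y,z),y,z])
    print("t",round(s["clock"],2),"pos",p.round(4),"F",np.round(s["contact_force"],2),"w",round(s["width"],4))
    print(k,"dp",(R.T@(np.array([*P[k],tipz+.073])-p)/.2).round(3),"rot",(Ro.from_matrix(R.T@W).as_rotvec()/.1).round(2), "dp in turned frame",(W.T@(np.array([*P[k],tipz+.073])-p)/.2).round(3))
E
python3 -c "
from m import *
go('tare',.12)"
```

```text
t 0.6 pos [0.3326 0.3783 0.3036] F [-0.05  1.2  -0.44] w 0.0124
tare dp [-0.582 -0.945  0.553] rot [-0.   -0.   -0.31] dp in turned frame [-0.553 -0.963  0.553]
```

>>> servo_tool([
  {"dp": [-0.117, -0.189, 0.06], "delta_rot": [0, 0, -0.3], "fingers": 0},
  {"dp": [-0.112, -0.192, 0.08], "delta_rot": [0, 0, 0], "fingers": 0},
  {"dp": [-0.111, -0.193, 0.09], "delta_rot": [0, 0, 0], "fingers": 0},
  {"dp": [-0.111, -0.193, 0.1], "delta_rot": [0, 0, 0], "fingers": 0},
  {"dp": [-0.105, -0.193, 0.1], "delta_rot": [0, 0, 0], "fingers": 0},
])

```text
clock: 1.1
position: [0.4808, 0.213, 0.2171]
ee_rot: [0.0, -0.105, 0.994, 0.0]
contact_force: [0.1, 1.0, 0.3]
width: -0.0
gripper_force: 0.0
```

>>> servo_tool([
  {"dp": [0, 0, 0], "delta_rot": [0, 0, 0], "fingers": 0},
  {"dp": [0, 0, 0], "delta_rot": [0, 0, 0], "fingers": 0},
])

```text
clock: 1.3
position: [0.4799, 0.2137, 0.217]
ee_rot: [-0.001, -0.104, 0.995, 0.0]
contact_force: [0.5, -0.7, -0.0]
width: 0.0003
gripper_force: 0.0
```

```bash
python3 -c "
from m import *
go('tare',.09)
from rig import imaging
ps=[]
for n,b in (('top',(150,150,350,290)),('scene',(205,110,405,250))):
    im,d=imaging.get_image(n); ps.append(cv2.resize(im[b[1]:b[3],b[0]:b[2]],None,fx=2.8,fy=2.1*.98))
cv2.imwrite('pics/hover.png',np.vstack(ps)[:,:,::-1])"
```

```text
t 1.3 pos [0.4799 0.2137 0.217 ] F [ 0.46 -0.7  -0.01] w 0.0003
tare dp [-0.011 -0.001  0.27 ] rot [ 0.   -0.03 -0.08] dp in turned frame [-0.011 -0.001  0.27 ]
```

View pics/hover.png

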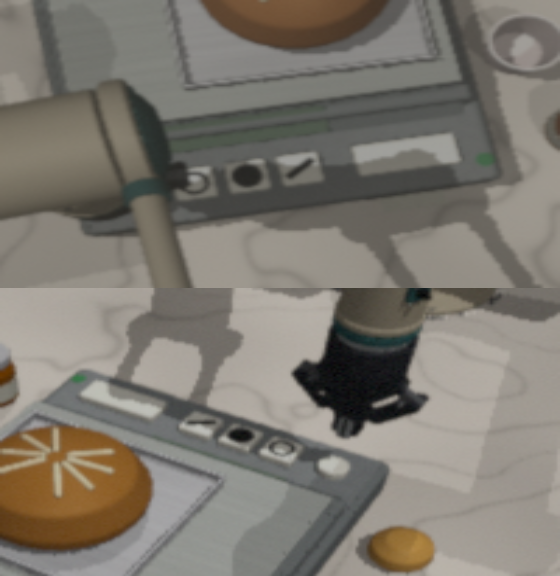

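In the hover picture the closed fingertips stand slim and clear above the tare key (scene crop, tip at ~(347,430), key at (333,465)), with nothing in contact. I descend to just above it.

>>> servo_tool([
  {"dp": [-0.01, 0, 0.14], "delta_rot": [0, 0, 0], "fingers": 0},
  {"dp": [0, 0, 0.1], "delta_rot": [0, 0, 0], "fingers": 0},
  {"dp": [0, 0, 0.05], "delta_rot": [0, 0, 0], "fingers": 0},
  {"dp": [0, 0, 0], "delta_rot": [0, 0, 0], "fingers": 0},
])

```text
clock: 1.8
position: [0.4805, 0.2158, 0.1592]
ee_rot: [-0.001, -0.106, 0.994, -0.0]
contact_force: [-0.2, -0.3, -0.5]
width: 0.0002
gripper_force: 0.0
```

>>> servo_tool([
  {"dp": [0, 0, 0.01], "delta_rot": [0, 0, 0], "fingers": 0},
  {"dp": [0, 0, 0.01], "delta_rot": [0, 0, 0], "fingers": 0},
  {"dp": [0, 0, 0], "delta_rot": [0, 0, 0], "fingers": 0},
])

```text
clock: 2.1
position: [0.4821, 0.2152, 0.1565]
ee_rot: [0.001, -0.106, 0.994, 0.0]
contact_force: [-0.2, -0.4, -0.4]
width: -0.0
gripper_force: 0.0
```

>>> servo_tool([
  {"dp": [0, 0, 0.01], "delta_rot": [0, 0, 0], "fingers": 0},
  {"dp": [0, 0, 0.01], "delta_rot": [0, 0, 0], "fingers": 0},
  {"dp": [0, 0, 0], "delta_rot": [0, 0, 0], "fingers": 0},
])

```text
clock: 2.4
position: [0.4823, 0.2151, 0.1523]
ee_rot: [0.001, -0.105, 0.994, 0.0]
contact_force: [-0.5, 0.9, 3.1]
width: 0.0003
gripper_force: 1.9
```

>>> servo_tool([
  {"dp": [0, 0, 0.008], "delta_rot": [0, 0, 0], "fingers": 0},
  {"dp": [0, 0, 0.008], "delta_rot": [0, 0, 0], "fingers": 0},
  {"dp": [0, 0, 0], "delta_rot": [0, 0, 0], "fingers": 0},
])

```text
clock: 2.7
position: [0.4823, 0.2151, 0.1493]
ee_rot: [0.001, -0.105, 0.994, 0.0]
contact_force: [-1.2, -0.0, 7.5]
width: 0.0
gripper_force: 3.5
```

7.5 N means about 5 mm of travel, so that press counts. I release it.

>>> servo_tool([
  {"dp": [0, 0, -0.05], "delta_rot": [0, 0, 0], "fingers": 0},
  {"dp": [0, 0, -0.12], "delta_rot": [0, 0, 0], "fingers": 0},
  {"dp": [0, 0, 0], "delta_rot": [0, 0, 0], "fingers": 0},
])

```text
clock: 3.0
position: [0.4832, 0.2153, 0.1851]
ee_rot: [0.002, -0.105, 0.994, 0.0]
contact_force: [0.6, 0.9, -0.4]
width: 0.0
gripper_force: 0.0
```

```bash
python3 -c "
from m import *
go('round',.115)"
```

```text
t 3.0 pos [0.4832 0.2153 0.1851] F [ 0.58  0.94 -0.35] w 0.0
round dp [-0.001 -0.518 -0.015] rot [ 0.    0.05 -0.06] dp in turned frame [ 0.002 -0.518 -0.015]
```

>>> servo_tool([
  {"dp": [0, -0.17, 0], "delta_rot": [0, 0, 0], "fingers": 0},
  {"dp": [0, -0.18, 0], "delta_rot": [0, 0, 0], "fingers": 0},
  {"dp": [0, -0.168, 0], "delta_rot": [0, 0, 0], "fingers": 0},
  {"dp": [0, 0, 0], "delta_rot": [0, 0, 0], "fingers": 0},
  {"dp": [0, 0, 0], "delta_rot": [0, 0, 0], "fingers": 0},
])

```text
clock: 3.5
position: [0.5031, 0.1131, 0.182]
ee_rot: [-0.001, -0.104, 0.995, 0.0]
contact_force: [-0.7, -0.2, -0.4]
width: 0.0002
gripper_force: 0.0
```

```bash
python3 -c "
from m import *
go('round',.084)"
```

```text
t 3.5 pos [0.5031 0.1131 0.182 ] F [-0.66 -0.2  -0.39] w 0.0002
round dp [-0.01   0.002  0.125] rot [ 0.01 -0.02 -0.08] dp in turned frame [-0.01   0.003  0.125]
```

>>> servo_tool([
  {"dp": [-0.01, 0, 0.08], "delta_rot": [0, 0, 0], "fingers": 0},
  {"dp": [0, 0, 0.04], "delta_rot": [0, 0, 0], "fingers": 0},
  {"dp": [0, 0, 0], "delta_rot": [0, 0, 0], "fingers": 0},
])

```text
clock: 3.8
position: [0.5041, 0.1148, 0.1572]
ee_rot: [-0.002, -0.106, 0.994, 0.0]
contact_force: [-0.4, -0.0, -0.3]
width: 0.0
gripper_force: 0.0
```

>>> servo_tool([
  {"dp": [0, 0, 0.01], "delta_rot": [0, 0, 0], "fingers": 0},
  {"dp": [0, 0, 0.01], "delta_rot": [0, 0, 0], "fingers": 0},
  {"dp": [0, 0, 0], "delta_rot": [0, 0, 0], "fingers": 0},
])

```text
clock: 4.1
position: [0.5056, 0.1143, 0.1549]
ee_rot: [0.0, -0.106, 0.994, 0.0]
contact_force: [-0.8, 0.3, 0.6]
width: -0.0001
gripper_force: 0.0
```

>>> servo_tool([
  {"dp": [0, 0, 0.012], "delta_rot": [0, 0, 0], "fingers": 0},
  {"dp": [0, 0, 0.012], "delta_rot": [0, 0, 0], "fingers": 0},
  {"dp": [0, 0, 0], "delta_rot": [0, 0, 0], "fingers": 0},
])

```text
clock: 4.4
position: [0.5058, 0.1142, 0.1503]
ee_rot: [0.0, -0.105, 0.994, 0.0]
contact_force: [-1.4, 2.1, 5.8]
width: 0.0001
gripper_force: 3.0
```

>>> servo_tool([
  {"dp": [0, 0, 0.006], "delta_rot": [0, 0, 0], "fingers": 0},
  {"dp": [0, 0, 0], "delta_rot": [0, 0, 0], "fingers": 0},
])

```text
clock: 4.6
position: [0.5058, 0.1142, 0.1494]
ee_rot: [0.0, -0.105, 0.994, 0.0]
contact_force: [-1.2, -0.2, 7.3]
width: -0.0001
gripper_force: 3.5
```

>>> servo_tool([
  {"dp": [0, 0, -0.05], "delta_rot": [0, 0, 0], "fingers": 0},
  {"dp": [0, 0, -0.12], "delta_rot": [0, 0, 0], "fingers": 0},
  {"dp": [0, 0, 0], "delta_rot": [0, 0, 0], "fingers": 0},
])

```text
clock: 4.9
position: [0.5073, 0.1141, 0.1853]
ee_rot: [0.003, -0.105, 0.994, -0.0]
contact_force: [0.6, 0.2, -0.5]
width: -0.0002
gripper_force: 0.0
```

```bash
python3 -c "
from m import *
go('print',.113)"
```

```text
t 4.9 pos [0.5073 0.1141 0.1853] F [ 0.59  0.24 -0.48] w -0.0002
print dp [ 0.012 -0.693 -0.003] rot [-0.01  0.06 -0.06] dp in turned frame [ 0.016 -0.693 -0.003]
```

>>> servo_tool([
  {"dp": [0, -0.18, 0], "delta_rot": [0, 0, 0], "fingers": 0},
  {"dp": [0, -0.19, 0], "delta_rot": [0, 0, 0], "fingers": 0},
  {"dp": [0, -0.19, 0], "delta_rot": [0, 0, 0], "fingers": 0},
  {"dp": [0, -0.133, 0], "delta_rot": [0, 0, 0], "fingers": 0},
  {"dp": [0, 0, 0], "delta_rot": [0, 0, 0], "fingers": 0},
])

```text
clock: 5.4
position: [0.5353, -0.0246, 0.1821]
ee_rot: [0.0, -0.104, 0.995, -0.001]
contact_force: [0.1, -0.5, 0.4]
width: 0.0002
gripper_force: 0.0
```

```bash
python3 -c "
from m import *
go('print',.084)"
```

```text
t 5.4 pos [ 0.5353 -0.0246  0.1821] F [ 0.07 -0.46  0.4 ] w 0.0002
print dp [0.004 0.014 0.126] rot [-0.01  0.   -0.09] dp in turned frame [0.004 0.014 0.126]
```

>>> servo_tool([
  {"dp": [0, 0, 0.08], "delta_rot": [0, 0, 0], "fingers": 0},
  {"dp": [0, 0, 0.04], "delta_rot": [0, 0, 0], "fingers": 0},
  {"dp": [0, 0, 0], "delta_rot": [0, 0, 0], "fingers": 0},
])

```text
clock: 5.7
position: [0.5332, -0.0206, 0.1571]
ee_rot: [-0.002, -0.106, 0.994, 0.001]
contact_force: [0.1, 0.4, -0.3]
width: 0.0001
gripper_force: 0.0
```

>>> servo_tool([
  {"dp": [0, 0, 0.01], "delta_rot": [0, 0, 0], "fingers": 0},
  {"dp": [0, 0, 0.01], "delta_rot": [0, 0, 0], "fingers": 0},
  {"dp": [0, 0, 0], "delta_rot": [0, 0, 0], "fingers": 0},
])

```text
clock: 6.0
position: [0.5347, -0.0211, 0.1548]
ee_rot: [0.0, -0.106, 0.994, 0.0]
contact_force: [0.2, -1.0, 0.8]
width: 0.0001
gripper_force: 0.0
```

>>> servo_tool([
  {"dp": [0, 0, 0.012], "delta_rot": [0, 0, 0], "fingers": 0},
  {"dp": [0, 0, 0.012], "delta_rot": [0, 0, 0], "fingers": 0},
  {"dp": [0, 0, 0], "delta_rot": [0, 0, 0], "fingers": 0},
])

```text
clock: 6.3
position: [0.5349, -0.0212, 0.1504]
ee_rot: [0.001, -0.105, 0.994, 0.0]
contact_force: [-1.2, 1.7, 4.6]
width: -0.0002
gripper_force: 2.9
```

>>> servo_tool([
  {"dp": [0, 0, 0.006], "delta_rot": [0, 0, 0], "fingers": 0},
  {"dp": [0, 0, 0], "delta_rot": [0, 0, 0], "fingers": 0},
])

```text
clock: 6.5
position: [0.5349, -0.0213, 0.1494]
ee_rot: [0.001, -0.105, 0.994, 0.0]
contact_force: [-1.1, 0.8, 6.7]
width: -0.0003
gripper_force: 3.4
```

>>> servo_tool([
  {"dp": [0, 0, -0.05], "delta_rot": [0, 0, 0], "fingers": 0},
  {"dp": [0, 0, -0.15], "delta_rot": [0, 0, 0], "fingers": 0},
  {"dp": [0, 0, -0.2], "delta_rot": [0, 0, 0], "fingers": 0},
  {"dp": [0, 0, 0], "delta_rot": [0, 0, 0], "fingers": 0},
  {"dp": [0, 0, 0], "delta_rot": [0, 0, 0], "fingers": 0},
])

```text
clock: 7.0
position: [0.5349, -0.0216, 0.2297]
ee_rot: [0.001, -0.105, 0.994, -0.0]
contact_force: [0.1, -0.1, 0.1]
width: -0.0003
gripper_force: 0.0
```

```bash
python3 -c "
from rig import imaging
import cv2
im,d=imaging.get_image('scene'); cv2.imwrite('pics/end.png',im[:,:,::-1])"
```

```text
(no output)
```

View pics/end.png

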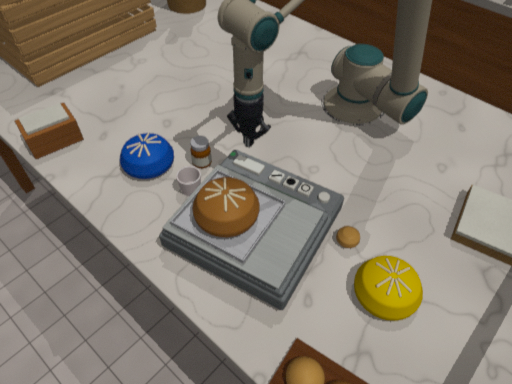

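The gripper is clear above the print bar at (249,165). The loaf (226,207), jar (200,150), cup (188,180) and roll (348,237) are where they were.

```bash
python3 -c "
from rig import manip
print(manip.sign_off())"
```

```text
the job is handed in; nothing more can be done
None
```

The tare key, filled-disc key and print bar were pressed in that order, each to about 7 N and released before the next; nothing else looked moved in the last picture, and the job was handed in at about 7 s.

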